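# Open the bottle rail's locking stop

## Task

Make room on the bottle rail for one more bottle: press down the red release on the sliding stop and, keeping it pressed, push the stop back along its bar, away from the bottles, all the way to the blue end post. Then let go, so that the release springs up and the stop locks there. Do not lift, shift or knock over any bottle or anything else standing on the bench.

Things in the scene. Friction and masses are not known exactly. Their poses are not given: they have to be found in the camera images.
- rail: Bottle rail, fixed: white base plate 150 (x) x 380 (y) x 12 mm; a toothed steel bar runs along its y axis at x = +45 mm, 59 mm above the bench, between blue end pieces. The bottles stand on the plate at x = -30 mm, towards the -y end. Origin: centre of the plate's underside, on the bench. +y is the way the stop is to be pushed, z is up. Place and yaw vary.
- jaw (a joint): Place of the grey sliding stop (50 mm across the bar, 75 along it, top 72 above the bench) on its bar, m: 0 = nearest the bottles, 0.130 = end of travel at the blue post; grows to the rail's +y; starts at 0 to 0.05. With the release up it is locked both ways (about 40 N); with it pressed 4 mm or more it slides at 2 to 3 N. A low arm of it crosses the bottle bay.
- release (a joint): How far the red release is pressed, in m: 0 = up (locked), 0.007 = fully down on its end stop. It yields like a stiff spring: about 12 N at 3 mm, 14 N fully down; the stop comes free at about 3.5 mm. It springs back up when let go. It rides on the stop.
- release_top (a point): Centre of the top face of the red release plate, 38 mm across the bar x 45 mm along it, on top of the stop, 88 mm above the bench when up. It travels with the stop and sinks as it is pressed. Nothing stands above it on the side away from the lug.
- lug (a point): Middle of the flat face of the grey upright lug that faces the release and the bottles. The lug stands at the stop's +y end, 50 mm across the bar, 12 mm thick, from 72 to 116 mm above the bench; this point is 95 mm above the bench and 27.5 mm along the bar (rail +y) from the centre of the release. A fingertip that presses the release can push against this face.
- end_post (a point): On the blue end post at the bar's +y end: middle of the upper edge of its inner face, 72 mm above the bench. The stop's +y face comes within 2 mm of the post at the end of its travel.
- amber_bottle: Amber bottle standing on the rail beside the -y end piece, 66 mm diameter, 122 mm tall; origin at the centre of its foot. Leave it alone.
- clear_bottle: White bottle with a red cap standing on the rail between the amber bottle and the stop, 50 mm diameter, 105 mm tall; origin at the centre of its foot. Leave it alone.
- big_bottle: Larger amber bottle waiting on the bench beyond the rail, 76 mm diameter, 130 mm tall; origin at the centre of its foot. Leave it alone.
- beaker: Small glass beaker on the bench on the robot's side of the rail, 60 mm diameter, 70 mm tall; origin at the centre of its foot. Leave it alone.
- bulb: Orange pipette bulb standing on the bench on the robot's side of the rail, 56 mm diameter, 85 mm tall; origin at the centre of its foot. Leave it alone.
- dispenser_a: Blue mushroom-shaped dispenser head, 92 mm diameter, 100 mm tall, standing to the robot's right; origin at the centre of its foot. Leave it alone.
- dispenser_b: A second blue dispenser head like the first. Leave it alone.
- wash_bottle: White wash bottle, 72 mm diameter, 170 mm tall, standing to the robot's left; origin at the centre of its foot. Leave it alone.

How it is judged:
On the way, in this order (a step that is already met when the one before it is completed fails the run):
1. the release is pressed down (3.5 mm or more of its 7 mm) while the stop is still within 15 mm of its starting place (value of joint release above 0.0035 m and distance of lug from where it was at the start of the episode below 0.015 m), for 0.05 s.
2. the stop comes within 5 mm of the end of its travel with the release still pressed (value of joint jaw above 0.125 m and value of joint release above 0.002 m), for 0.05 s.
At the end, for the whole second after the job is handed in: The stop rests within 5 mm of the end of its travel at the end post, the release is back up (less than 1.5 mm pressed), and every bottle and ware stands upright (within 0.2 rad) where it stood at the start (20 mm for the two on the rail, 30 mm for the others) (value of joint jaw above 0.125 m and value of joint release below 0.0015 m and velocity of joint jaw between -0.01 and 0.01 m/s and distance of each of amber_bottle, clear_bottle from where it was at the start of the episode below 0.02 m and distance of each of big_bottle, beaker, bulb, dispenser_a, dispenser_b, wash_bottle from where it was at the start of the episode below 0.03 m and angle between each of amber_bottle, clear_bottle, big_bottle, beaker, bulb, dispenser_a, dispenser_b, wash_bottle's own z axis and vertical below 0.2 rad); the robot touches nothing.
It fails at once if the stop is forced along its bar with the release up (value of joint release below 0.001 m and (velocity of joint jaw above 0.05 m/s or velocity of joint jaw below -0.05 m/s)).
It fails at once if a bottle or other ware is lifted, shifted or tipped (distance of any of amber_bottle, clear_bottle from where it was at the start of the episode above 0.02 m or distance of any of big_bottle, beaker, bulb, dispenser_a, dispenser_b, wash_bottle from where it was at the start of the episode above 0.03 m or angle between any of amber_bottle, clear_bottle, big_bottle, beaker, bulb, dispenser_a, dispenser_b, wash_bottle's own z axis and vertical above 0.35 rad or height (world z) of any of amber_bottle, clear_bottle above 0.022 m or height (world z) of any of big_bottle, beaker, bulb, dispenser_a, dispenser_b, wash_bottle above 0.01 m).
It also fails if it takes over 35 s, if anything falls off the work surface, if the arm or the gripper's body presses on something with over 40 N, if the wrist force passes 120 N, or if a joint passes its speed limit or range.

## Robot

A 6-joint arm with a two-finger parallel gripper is mounted at the origin on the work surface. World frame = base frame: x ahead of the robot, y to its left, z up, the work surface at z = 0. Lengths are in m, angles in rad, forces in N, time in s.
With the tool pointing down it reaches from about 0.3 to 0.775 m from the base axis. Payload 14.6 kg.
Tool frame: the origin (TCP) lies at the very end of the fingers, on their centre line; the grasp point (between the pads) lies 19 mm behind it; z points along the fingers, y is the line along which they close (so a half turn about z gives the same grasp; the last joint's range is limited). The gripper opens to 94 mm and grips with 3 to 60 N. Pads are 16 mm wide; open, the fingers measure 119 mm over their backs; the gripper's body (75 mm by 177 mm) begins 78 mm behind the grasp point.
Start: joints at [1.125, 0.3, 1.521, -0, 1.321, -0.067], TCP at [0.203, 0.511, 0.176] pointing down, gripper open.
Joint ranges: [-3.03, 3.03], [-0.79, 2.21], [0.23, 2.52], [-1.04, 4.18], [0, 3.07], [-2.55, 2.55]. Speed limits (rad/s): [2.22, 2.22, 2.57, 3.14, 3.14, 3.14].

## Interface

Orientations are given as [roll, pitch, yaw] about the fixed x, y, z axes, in that order (R = Rz(yaw) Ry(pitch) Rx(roll)).
In Python, from station import ctrl gives the robot as it stands.
- The arm moves only by the shell command python3 -m pendant 'ROWS' [OPENING] [FORCE]. ROWS is JSON, a list of rows, each a list of 2 entries, a list of its own where there are three numbers: the shift along the world's x, y, z in cm, then the turn about the world's z in rad. A call has 1 to 20 rows; each row shifts and turns the commanded pose from where the row before left it; what a row does not reach is not made up. A row lasts 1/12 s, in which the tool goes at most 41.7 mm and 7.16 degrees, less where a joint would pass 70% of its speed; a pose out of reach is approached as far as the arm can. A call is refused whole if a number of a shift passes 4.17 or a number of a turn 0.125, either way. A call with a gripper value outside its range is refused whole. OPENING is the opening, from 0 (shut) to 1 (fully open), set as the call begins (- or left out, the last holds). The fingers move at their own pace and stop on an object; FORCE is the grip in N (left out, the last holds). Time passes only in rows, so rows that do not move let the fingers close. It gives the time, the measured TCP pose, the force, the opening and the grip force at its end, in the units of the state.
- ctrl.get_obs(): the state, without advancing time (a new reading comes with each control period).
- ctrl.camera(name): name is "side" or "top"; returns a dict with "color" (420x560x3 uint8, red, green, blue), "intrinsics" (3x3 intrinsics, pixels), "camera_from_world" (4x4, takes a point from world to camera coordinates). Camera axes: x right, y down, z forward; pixel columns grow to the right and rows downward; lengths in m; the calibration is good to about 2 mm. A picture is of the moment at which its call begins. There is no depth.
- ctrl.hand_in(): hands the job in; it is judged then, once.
The state is a dict: "time_s": time; "qpos": joint angles; "joint_vel": joint speeds; "tau": joint torques, N m; "ee_pos": TCP position; "eef_rot": TCP orientation; "force": force on the tool from outside, world axes, zero at the start; "moment": the same for the moment, N m; "grip_width": finger opening in m; "grip_force": force on a finger pad.
Only numpy, scipy, OpenCV 4.12 (cv2) and the standard library are available. Lean on these libraries where they do the work, as an engineer would, in place of code of your own. Each camera call takes 0.05 s, during which the arm holds its last target. There are 200 camera calls.

## Working session

There is one attempt and no reset: what is moved stays moved. The work goes in short steps, Python scripts to look and compute and a shell command to move; the robot and the scene stay as the last step left them, time stands still between calls to the robot, and variables do not carry over. Pictures are saved under pics/ and viewed, at most 10 in all, crops included, and the job is handed in when it is done.

```bash
mkdir -p pics; cat > h.py <<'E'
import numpy as np,cv2
from station import ctrl
def snap(n,f):
    c=ctrl.camera(n); cv2.imwrite(f,c["color"][:,:,::-1]); np.savez(f[:-4],**c); return c
def ray(c,uv,z):
    K=np.array(c["intrinsics"]);T=np.array(c["camera_from_world"]);R=T[:3,:3];o=-R.T@T[:3,3]
    d=R.T@np.linalg.inv(K)@np.array([uv[0],uv[1],1.]);return o+d*(z-o[2])/d[2]
def proj(c,p):
    K=np.array(c["intrinsics"]);T=np.array(c["camera_from_world"]);q=K@(T[:3,:3]@np.array(p)+T[:3,3]);return q[:2]/q[2]
E
python3 - <<'E'
from h import *
for n in("top","side"):snap(n,f"pics/{n}0.png")
a=cv2.imread("pics/top0.png");b=cv2.imread("pics/side0.png")
o=ctrl.get_obs();print({k:o[k] for k in("time_s","ee_pos","eef_rot","force","grip_width")})
E
```

```text
{'time_s': 0.1, 'ee_pos': array([0.20330144, 0.5107792 , 0.17514487]), 'eef_rot': array([-3.14059332e+00, -6.15025187e-05,  2.76278642e+00]), 'force': array([-0.02641435, -0.30992317, -0.25525932]), 'grip_width': 0.09391389850089692}
```

View pics/top0.png

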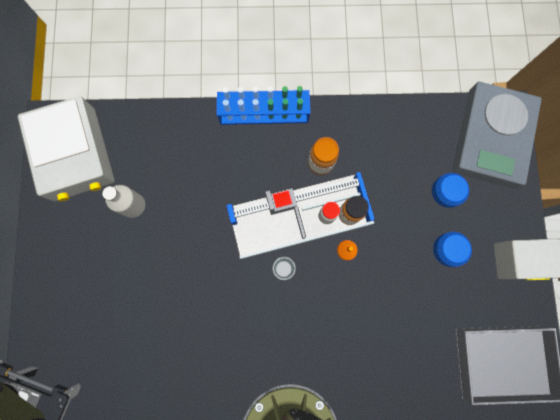

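View pics/side0.png

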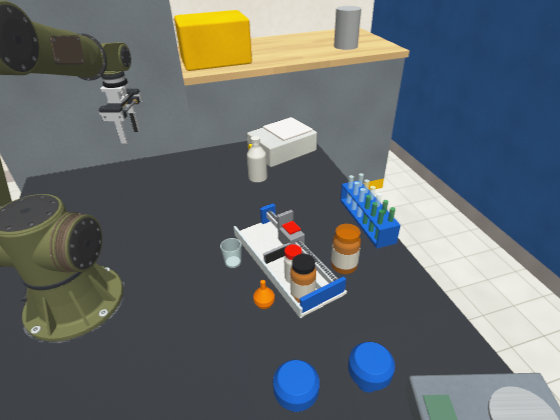

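The top view shows the red release at about (283,199), the blue end post at (232,213), the other end piece at (365,197), and the red cap of the bottle at (330,211). The side view shows the release at (291,230). The stop's +y points left in the top picture.

```bash
python3 - <<'E'
from h import *
c={n:dict(np.load(f"pics/{n}0.npz")) for n in("top","side")}
def blobs(n,lo,hi,mn=15):
    h=cv2.cvtColor(c[n]["color"],cv2.COLOR_RGB2HSV)
    m=cv2.inRange(h,lo,hi); k,l,s,ce=cv2.connectedComponentsWithStats(m)
    return [(ce[i],s[i],np.argwhere(l==i)[:,::-1].astype(np.float32)) for i in range(1,k) if s[i][4]>mn]
for n in c:
    for ce,s,p in blobs(n,(0,180,120),(5,255,255))+(blobs(n,(172,180,120),(180,255,255))):
        print(n,"red",ce.round(1),s,ray(c[n],ce,.088).round(4),cv2.minAreaRect(p))
for ce,s,p in blobs("top",(105,150,60),(125,255,255)):
    print("blue",ce.round(1),s,ray(c["top"],ce,.06).round(4),cv2.minAreaRect(p))
h=cv2.cvtColor(c["top"]["color"],cv2.COLOR_RGB2HSV)
m=cv2.inRange(h,(0,0,150),(180,60,255));m[:165]=0;m[265:]=0;m[:,:225]=0;m[:,380:]=0
P=np.argwhere(m)[:,::-1].astype(np.float32)
q=cv2.boxPoints(cv2.minAreaRect(P));print([ray(c["top"],u,.012).round(3) for u in q])
im=c["top"]["color"][165:265,220:385,::-1];cv2.imwrite("pics/crop.png",cv2.resize(im,None,fx=4.8,fy=4.8,interpolation=cv2.INTER_CUBIC))
E
```

```text
top red [281.8 198.8] [273 191  18  16 198] [0.6169 0.0059 0.088 ] ((281.82354736328125, 198.79412841796875), (12.611851692199707, 15.279744148254395), 75.96376037597656)
top red [330.7 210. ] [323 203  17  15 202] [ 0.5834 -0.1227  0.088 ] ((330.5000305175781, 210.00003051757812), (14.849242210388184, 14.849242210388184), 45.0)
side red [291.1 227. ] [282 221  19  13 147] [ 0.6141 -0.0015  0.088 ] ((291.0000305175781, 227.00003051757812), (15.55634880065918, 11.31370735168457), 45.0)
side red [292.1 251. ] [285 244  17  16 177] [ 0.5837 -0.0975  0.088 ] ((291.9800109863281, 250.6400146484375), (13.40000057220459, 16.0), 53.13010025024414)
blue [262.7 108.3] [ 216   91   95   34 2279] [0.8839 0.0522 0.06  ] ((262.9765319824219, 107.13833618164062), (32.34002685546875, 93.96880340576172), 89.01223754882812)
blue [364.6 196.4] [356 172  19  49 253] [ 0.6232 -0.221   0.06  ] ((363.867919921875, 196.0377197265625), (49.99924087524414, 7.417469501495361), 74.05460357666016)
blue [450.3 189.8] [ 432  173   38   34 1005] [ 0.636  -0.4581  0.06  ] ((450.5, 189.5), (37.0, 33.0), 0.0)
blue [230.8 213.5] [227 204   9  20 106] [0.5855 0.144  0.06  ] ((230.8824005126953, 213.52943420410156), (19.887920379638672, 5.3357834815979), 75.96376037597656)
blue [452.4 249. ] [ 433  232   39   35 1068] [ 0.4738 -0.4481  0.06  ] ((452.0, 249.0), (34.0, 38.0), 90.0)
[array([0.63 , 0.162, 0.012]), array([ 0.715, -0.224,  0.012]), array([ 0.497, -0.262,  0.012]), array([0.418, 0.113, 0.012])]
```

View pics/crop.png

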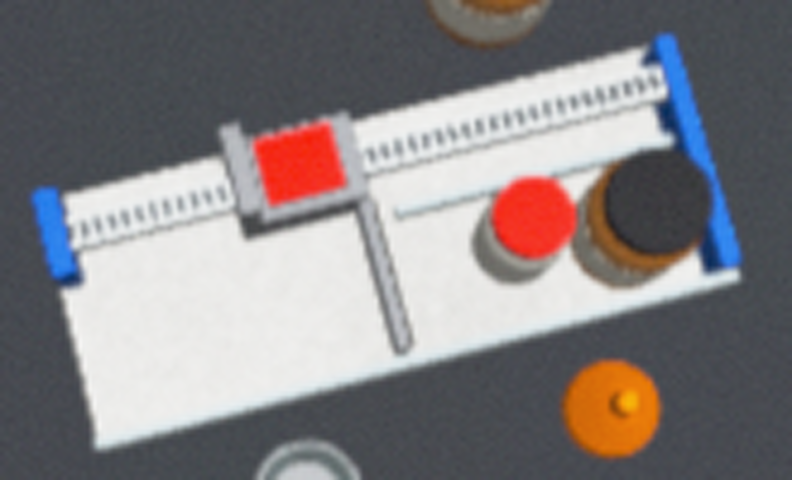

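The crop shows the stop with its lug at crop (238,170), the release at (300,163) and the post's inner edge at about (70,235). The rail yaw is about 0.243 rad, which makes +y = (-0.241, 0.971). I'll go over the release with the fingers shut and their closing line across the bar.

```bash
python3 -m pendant '[[[2.28,-2.74,0],-0.0524],[[2.28,-2.74,0],-0.0524],[[2.28,-2.74,0],-0.0524],[[2.28,-2.74,0],-0.0524],[[2.28,-2.74,0],-0.0524],[[2.28,-2.74,0],-0.0524],[[2.28,-2.74,0],-0.0524],[[2.28,-2.74,0],-0.0524],[[2.28,-2.74,0],-0.0524],[[2.28,-2.74,0],-0.0524],[[2.28,-2.74,0],-0.0524],[[2.28,-2.74,0],-0.0524],[[2.28,-2.74,0],-0.0524],[[2.28,-2.74,0],-0.0524],[[2.28,-2.74,0],-0.0524],[[2.28,-2.74,0],-0.0524],[[2.28,-2.74,0],-0.0524],[[2.28,-2.74,0],-0.0524],[[0,0,0],0],[[0,0,0],0]]' 0 20
```

```text
time_s: 1.77
ee_pos: [0.614, 0.0165, 0.1745]
eef_rot: [-3.14, -0.0, 1.818]
force: [0.2, 0.6, -0.1]
grip_width: 0.0005
grip_force: 0.0
```

```bash
python3 -m pendant '[[[0,0,-1.2],0],[[0,0,-1.2],0],[[0,0,-1.2],0],[[0,0,-1.2],0],[[0,0,0],0],[[0,0,0],0]]'
python3 - <<'E'
from h import *
c=snap("side","pics/s1.png");p=ctrl.get_obs()["ee_pos"];print(p)
yd=np.array([-.241,.971,0]);r=np.array([.617,.006,.088])
im=c["color"][185:275,230:350,::-1].copy();im=cv2.resize(im,None,fx=6,fy=6,interpolation=cv2.INTER_CUBIC)
for q,col in((p,(0,255,0)),(r,(255,255,0)),(r+yd*.0275+[0,0,.007],(255,0,255)),(r+[0,0,0]-yd*.0225,(0,255,255))):
    u=(proj(c,q)-[230,185])*6+3;cv2.circle(im,tuple(int(v) for v in u),3,col,-1)
cv2.imwrite("pics/s1c.png",im)
E
```

```text
time_s: 2.27
ee_pos: [0.6133, 0.0181, 0.1268]
eef_rot: [-3.14, -0.0, 1.82]
force: [-0.2, -1.0, 0.4]
grip_width: 0.0003
grip_force: 0.0
[0.61376404 0.01805313 0.12769717]
```

View pics/s1c.png

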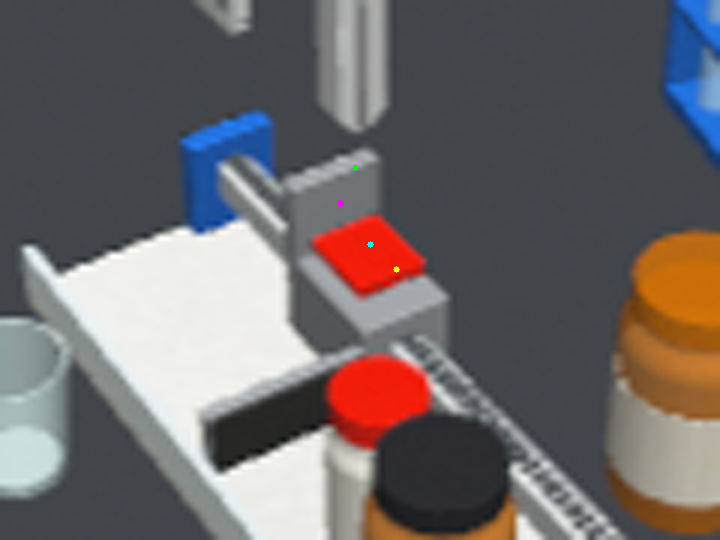

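The side crop shows the finger tip at crop (357,125), about 7 px above its projected TCP at (355,167). The release and lug markers fit well. I'll check the tip in the top view.

```bash
python3 - <<'E'
from h import *
c=snap("top","pics/t1.png");p=ctrl.get_obs()["ee_pos"];print(p,proj(c,p))
im=c["color"][165:265,220:340,::-1].copy();im=cv2.resize(im,None,fx=6,fy=6,interpolation=cv2.INTER_CUBIC)
u=(proj(c,p)-[220,165])*6+3;cv2.circle(im,tuple(int(v) for v in u),3,(0,255,0),-1)
cv2.imwrite("pics/t1c.png",im)
s=dict(np.load("pics/s1.npz"))
tip=np.array([357,127])/6+[230,185]
for z in(.115,.127,.14,.15):print(z,ray(s,tip,z).round(4))
for z in (.127,.147):print(proj(s,[p[0],p[1],z]),tip)
E
```

```text
[0.61400519 0.01796503 0.12815682] [277.27151985 196.94588142]
0.115 [0.6307 0.0615 0.115 ]
0.127 [0.6256 0.0463 0.127 ]
0.14 [0.6201 0.0299 0.14  ]
0.15 [0.6158 0.0172 0.15  ]
[288.86612171 212.54182918] [289.5        206.16666667]
[288.80886404 206.99040142] [289.5        206.16666667]
```

View pics/t1c.png

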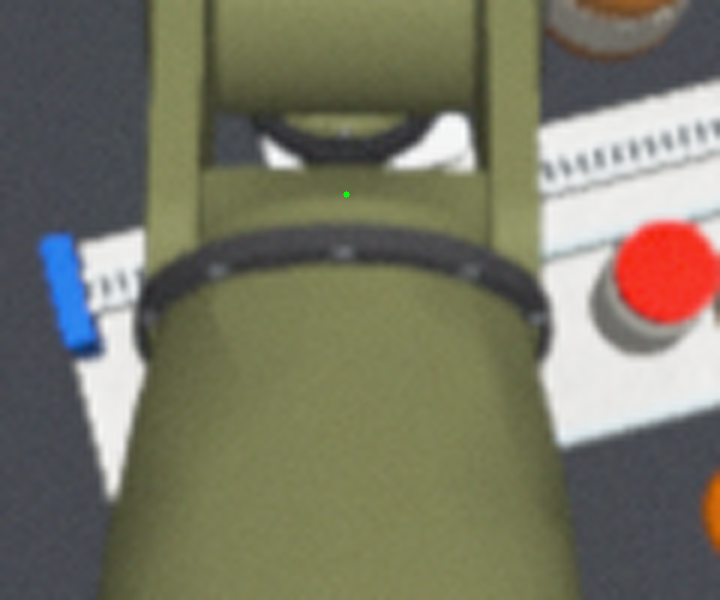

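```bash
python3 -m pendant '[[[0,0,-0.6],0],[[0,0,-0.6],0],[[0,0,-0.6],0],[[0,0,0],0],[[0,0,0],0]]'
python3 - <<'E'
from h import *
c=snap("side","pics/s2.png");p=ctrl.get_obs()["ee_pos"];print(p)
im=cv2.resize(c["color"][185:275,240:340,::-1],None,fx=6,fy=6,interpolation=cv2.INTER_CUBIC)
s=dict(np.load("pics/side0.npz"));q=proj(s,[.2033,.5108,.1751]);print(q)
im2=cv2.resize(s["color"][90:180,80:180,::-1],None,fx=2,fy=2);
u=(q-[80,90])*2+1;cv2.circle(im2,tuple(int(v) for v in u),2,(0,255,0),-1)
im2=cv2.copyMakeBorder(im2,0,im.shape[0]-im2.shape[0],0,0,cv2.BORDER_CONSTANT)
cv2.imwrite("pics/s2c.png",np.hstack([im,im2]))
E
```

```text
time_s: 2.78
ee_pos: [0.6136, 0.0178, 0.1091]
eef_rot: [-3.141, -0.0, 1.82]
force: [-0.6, 0.2, -0.2]
grip_width: 0.0007
grip_force: 0.0
[0.61378323 0.01779699 0.10959878]
[133.41528191 144.65735427]
```

View pics/s2c.png

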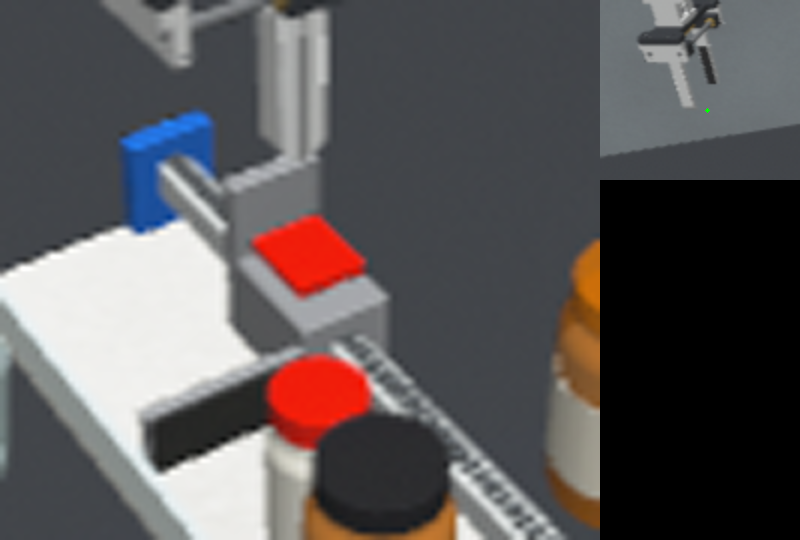

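```bash
python3 - <<'E'
from h import *
s=dict(np.load("pics/side0.npz"));p=np.array([.2033,.5108,.1751]);y=np.array([.37,.929,0])
for n,d in(("nom",[0,0,0]),("up20",[0,0,.02]),("y+28",[.011,.028,0]),("x",[.02,0,0])):
    print(n,[proj(s,p+np.array(d)+k*y).round(1) for k in(-.053,0,.053)])
im=cv2.resize(s["color"][70:160,85:165,::-1],None,fx=6,fy=6,interpolation=cv2.INTER_CUBIC)
for k in(-.053,.053):
  for dz,col in((0,(0,255,0)),(.02,(0,0,255))):
    u=(proj(s,p+k*y+[0,0,dz])-[85,70])*6+3;cv2.circle(im,tuple(int(v) for v in u),4,col,-1)
cv2.imwrite("pics/s0c.png",im)
E
```

```text
nom [array([127.7, 152. ]), array([133.4, 144.7]), array([138.8, 137.7])]
up20 [array([126.1, 146.8]), array([131.9, 139.5]), array([137.4, 132.7])]
y+28 [array([131. , 147.8]), array([136.5, 140.7]), array([141.7, 134. ])]
x [array([133.8, 151. ]), array([139.3, 143.7]), array([144.5, 136.9])]
```

View pics/s0c.png

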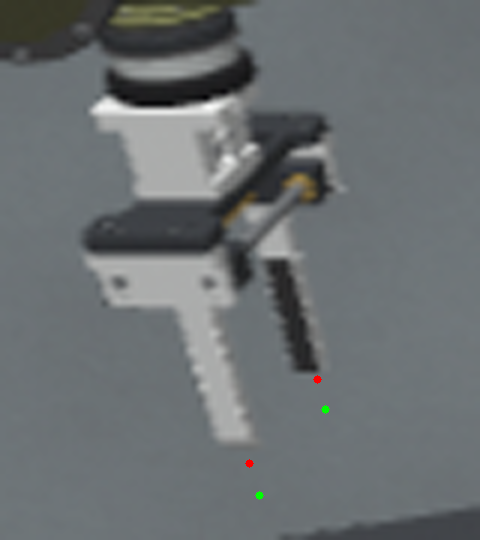

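The start view crop shows the finger tips at (236,440) and (305,370). That is about 20 mm above the nominal TCP along the finger axis, so the tips are shorter than stated. Contact should come at a nominal z of about 0.066, and I'll descend checking the force.

```bash
python3 -m pendant '[[[0,0,-0.4],0],[[0,0,-0.4],0],[[0,0,-0.4],0],[[0,0,-0.4],0],[[0,0,-0.3],0],[[0,0,0],0]]';  python3 -m pendant '[[[0,0,-0.2],0],[[0,0,-0.2],0],[[0,0,-0.2],0],[[0,0,-0.2],0],[[0,0,-0.2],0],[[0,0,0],0]]'
```

```text
time_s: 3.33
ee_pos: [0.6134, 0.0178, 0.0897]
eef_rot: [-3.14, -0.0, 1.82]
force: [1.0, 0.4, -0.6]
grip_width: 0.0003
grip_force: 0.0
time_s: 3.83
ee_pos: [0.6136, 0.0178, 0.0802]
eef_rot: [-3.141, -0.0, 1.82]
force: [0.2, 0.2, 0.5]
grip_width: 0.0004
grip_force: 0.0
```

```bash
python3 -m pendant '[[[0,0,-0.2],0],[[0,0,-0.2],0],[[0,0,-0.2],0],[[0,0,-0.2],0],[[0,0,0],0]]';  python3 -m pendant '[[[0,0,-0.2],0],[[0,0,-0.2],0],[[0,0,0],0]]'
python3 - <<'E'
from h import *
c=snap("side","pics/s3.png")
cv2.imwrite("pics/s3c.png",cv2.resize(c["color"][185:275,240:340,::-1],None,fx=6,fy=6,interpolation=cv2.INTER_CUBIC))
E
```

```text
time_s: 4.25
ee_pos: [0.6136, 0.0178, 0.0721]
eef_rot: [-3.141, -0.0, 1.82]
force: [-0.4, -0.0, 0.5]
grip_width: 0.0006
grip_force: 0.0
time_s: 4.5
ee_pos: [0.6136, 0.0178, 0.0682]
eef_rot: [-3.141, -0.0, 1.82]
force: [0.3, 0.2, 0.3]
grip_width: 0.0004
grip_force: 0.0
```

View pics/s3c.png

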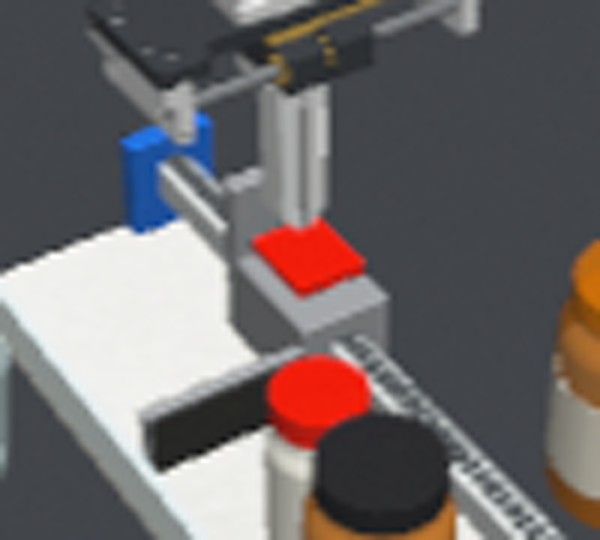

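The finger is now in front of the lug, with its tip at crop (300,225) just above the red plate. I'll press on.

```bash
python3 -m pendant '[[[0,0,-0.2],0],[[0,0,-0.2],0],[[0,0,0],0]]';  python3 -m pendant '[[[0,0,-0.2],0],[[0,0,0],0]]'; python3 -m pendant '[[[0,0,-0.2],0],[[0,0,0],0]]'
```

```text
time_s: 4.8
ee_pos: [0.6136, 0.0178, 0.0642]
eef_rot: [-3.141, -0.0, 1.82]
force: [-0.2, 0.2, 1.0]
grip_width: 0.0005
grip_force: 0.0
time_s: 4.97
ee_pos: [0.6137, 0.0178, 0.0623]
eef_rot: [-3.141, -0.0, 1.82]
force: [-0.5, 1.2, -0.3]
grip_width: 0.0004
grip_force: 0.0
time_s: 5.13
ee_pos: [0.6136, 0.0178, 0.0603]
eef_rot: [-3.141, -0.0, 1.82]
force: [0.2, 0.2, -0.2]
grip_width: 0.0005
grip_force: 0.0
```

```bash
for i in 1; do python3 -m pendant '[[[0,0,-0.15],0],[[0,0,0],0]]'; done; python3 -m pendant '[[[0,0,-0.15],0],[[0,0,0],0]]'; python3 -m pendant '[[[0,0,-0.15],0],[[0,0,0],0]]'
```

```text
time_s: 5.3
ee_pos: [0.6137, 0.0178, 0.0589]
eef_rot: [-3.141, -0.0, 1.82]
force: [0.1, -0.0, -0.5]
grip_width: 0.0007
grip_force: 0.0
time_s: 5.47
ee_pos: [0.6139, 0.0178, 0.0577]
eef_rot: [3.141, 0.0, 1.82]
force: [-0.5, -0.5, 2.6]
grip_width: 0.0003
grip_force: 1.4
time_s: 5.63
ee_pos: [0.614, 0.0178, 0.0566]
eef_rot: [3.141, 0.0, 1.82]
force: [-2.1, 0.6, 7.5]
grip_width: 0.0005
grip_force: 3.8
```

```bash
python3 -m pendant '[[[0,0,-0.15],0],[[0,0,-0.15],0],[[0,0,0],0]]'; python3 -m pendant '[[[0,0,-0.15],0],[[0,0,-0.1],0],[[0,0,0],0]]'
```

```text
time_s: 5.88
ee_pos: [0.6141, 0.0178, 0.0542]
eef_rot: [3.141, 0.0, 1.82]
force: [-3.5, 0.5, 12.2]
grip_width: 0.0006
grip_force: 6.3
time_s: 6.13
ee_pos: [0.6141, 0.0178, 0.0518]
eef_rot: [3.14, 0.0, 1.82]
force: [-5.0, 0.2, 12.8]
grip_width: 0.0004
grip_force: 6.7
```

```bash
python3 -m pendant '[[[0,0,-0.1],0],[[-0.07,0.29,0],0],[[-0.07,0.29,0],0],[[-0.07,0.29,0],0],[[-0.07,0.29,0],0],[[-0.07,0.29,0],0],[[0,0,0],0]]'; python3 -m pendant '[[[-0.1,0.39,0],0],[[-0.1,0.39,0],0],[[-0.1,0.39,0],0],[[-0.1,0.39,0],0],[[-0.1,0.39,0],0],[[-0.1,0.39,0],0]]'
```

```text
time_s: 6.72
ee_pos: [0.6108, 0.0323, 0.0514]
eef_rot: [3.14, 0.001, 1.82]
force: [-5.4, -1.2, 16.2]
grip_width: 0.0006
grip_force: 7.9
time_s: 7.22
ee_pos: [0.6052, 0.0555, 0.0514]
eef_rot: [3.139, 0.001, 1.819]
force: [-2.3, -2.3, 15.2]
grip_width: 0.0002
grip_force: 6.9
```

```bash
python3 -m pendant '[[[-0.1,0.39,0],0],[[-0.1,0.39,0],0],[[-0.1,0.39,0],0],[[-0.1,0.39,0],0],[[-0.1,0.39,0],0],[[-0.1,0.39,0],0],[[-0.1,0.39,0],0],[[-0.1,0.39,0],0],[[-0.1,0.39,0],0],[[0,0,0],0]]'; python3 -m pendant '[[[-0.07,0.29,0],0],[[-0.07,0.29,0],0],[[-0.07,0.29,0],0],[[0,0,0],0]]'
```

```text
time_s: 8.05
ee_pos: [0.5967, 0.0914, 0.0516]
eef_rot: [3.137, 0.001, 1.82]
force: [0.3, 2.0, 14.0]
grip_width: 0.0006
grip_force: 6.7
time_s: 8.38
ee_pos: [0.5946, 0.0999, 0.0516]
eef_rot: [3.137, 0.001, 1.82]
force: [0.1, 0.1, 14.6]
grip_width: 0.0004
grip_force: 6.7
```

```bash
python3 -m pendant '[[[-0.07,0.29,0],0],[[-0.07,0.29,0],0],[[0,0,0],0]]';python3 -m pendant '[[[-0.07,0.29,0],0],[[-0.07,0.29,0],0],[[0,0,0],0]]'
python3 - <<'E'
from h import *
c=snap("side","pics/s4.png")
cv2.imwrite("pics/s4c.png",cv2.resize(c["color"][165:275,230:340,::-1],None,fx=5,fy=5,interpolation=cv2.INTER_CUBIC))
E
```

```text
time_s: 8.63
ee_pos: [0.5932, 0.1057, 0.0516]
eef_rot: [3.137, 0.001, 1.82]
force: [0.8, 0.5, 13.9]
grip_width: 0.0008
grip_force: 6.7
time_s: 8.88
ee_pos: [0.5922, 0.1102, 0.0516]
eef_rot: [3.137, 0.003, 1.819]
force: [1.8, -6.3, 13.6]
grip_width: 0.0005
grip_force: 7.3
```

View pics/s4c.png

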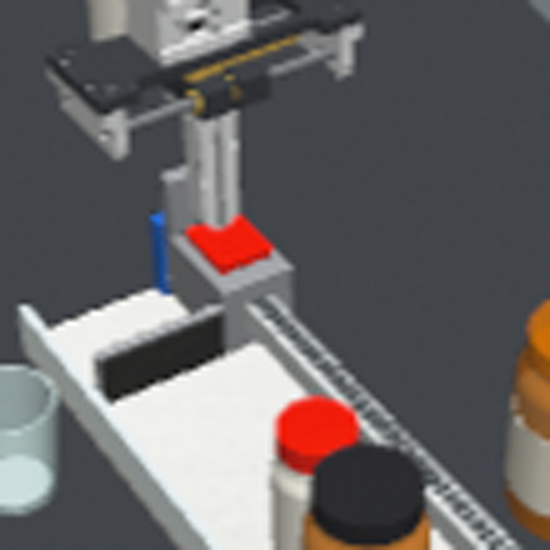

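The stop is up against the post, with only a blue sliver visible at crop (158,250), and the push force is rising. One more small push will confirm it.

```bash
python3 -m pendant '[[[-0.05,0.2,0],0],[[0,0,0],0],[[0,0,0],0]]'
```

```text
time_s: 9.18
ee_pos: [0.5921, 0.1104, 0.0517]
eef_rot: [3.137, 0.005, 1.819]
force: [4.9, -18.8, 12.4]
grip_width: 0.0003
grip_force: 13.1
```

End stop confirmed. I'll ease the push and lift straight up.

```bash
python3 -m pendant '[[[0.04,-0.15,0],0],[[0,0,0.3],0],[[0,0,0.3],0],[[0,0,0.3],0],[[0,0,0.3],0],[[0.05,-0.19,0.3],0],[[0.05,-0.19,0.5],0],[[0,0,1],0],[[0,0,1],0],[[0,0,2],0],[[0,0,2],0],[[0,0,2],0],[[0,0,0],0],[[0,0,0],0],[[0,0,0],0]]'
python3 - <<'E'
from h import *
c=snap("side","pics/s5.png")
cv2.imwrite("pics/s5c.png",cv2.resize(c["color"][165:315,215:365,::-1],None,fx=4,fy=4,interpolation=cv2.INTER_CUBIC))
E
```

```text
time_s: 10.43
ee_pos: [0.591, 0.1079, 0.1494]
eef_rot: [-3.141, -0.0, 1.82]
force: [-0.1, -0.2, 0.3]
grip_width: 0.0007
grip_force: 0.0
```

View pics/s5c.png

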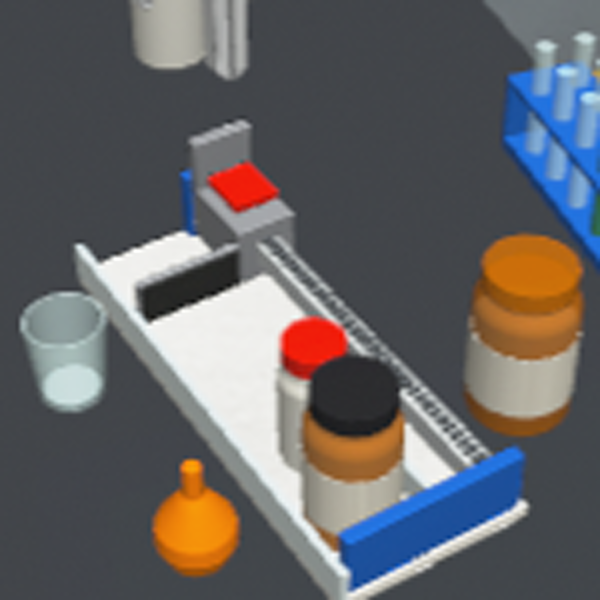

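The stop sits at the post, the release is up at crop (243,187), all the ware in view is standing and the arm is clear.

```bash
python3 -c "
from station import ctrl
print(ctrl.hand_in())"
```

```text
the job is handed in; nothing more can be done
None
```

The stop was pushed to the blue end post with the release held down, the release is back up, and the job was handed in at about 10.5 s with no bottle or ware in the last picture disturbed; hand-in gave no verdict.

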